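# Refit a trolley wheel and press its axle cap home

## Task

Put the loose trolley wheel on the bare stub axle of the rail, down to its flange, then set the domed steel push cap on the end of the axle and press it straight down until it sits tight against the wheel hub, with no gap, like the one already fitted at the other end. Press by feel and stop once it is home: leaning hard on the hub cracks it. Leave the things around it where they are.

Things in the scene. Friction and masses are not known exactly. Their poses are not given: they have to be found in the camera images.
- rail: white steel bottom rail of a trolley, fixed, 330 (its y) x 50 (x) mm, 30 mm high, z up; lies on squashed foam strips. Origin: underside centre, 0 to 4 mm above the worktop. A wheel with its cap is fitted 110 mm along +y (leave it); the bare stub axle stands 110 mm along -y. Free air above it; a tall machine stands on the worktop's far left (y over 0.5)
- wheel: loose grey trolley wheel lying flat on the worktop, 60 mm across, 24 mm thick, about 90 g, with a plain 15 mm bore right through and a 27 mm hub; both sides alike. Origin: underside centre, z up the bore. Take it from above across the tyre
- push_cap: loose domed steel push cap, open end down on the worktop, 28 mm across (rolled rim 29.6), 20 mm high, flat enough on top to be pushed with closed fingers. Inside, six spring teeth on a 10.8 mm circle, 2.5 mm above the rim. Origin: rim centre, z up. Grip the shell 6 to 12 mm above the rim
- axle_tip (a point): centre of the top of the bare upright stub axle: steel, 12 mm thick, plated and slippery, coned over its last 5 mm; 40 mm above axle_seat. The teeth snap over the end at 3 to 5 N, then bite and drag down the axle at a steady 10 N or so (dry friction, no spring back); when the rim meets the hub (rim 16 mm below the tip) the force climbs steeply
- axle_seat (a point): centre of the top of the axle's 29 mm flange, on which the wheel hub rests; z up the axle. The axle floats in the rail: it stands 0 to 4 mm too high at first and goes down when pushed with more than about 5 N, staying where it is left, until its flange bottoms on a rubber ring; then this point is 40 mm above the rail's origin
- wheel_hub_top (a point): centre of the wheel hub's upper face, 24 mm above the wheel's origin. The hub cracks if the cap is pressed on it with more than 20 N (the bite takes up 10 N or so while the cap slides; once it is home all further push is on the hub)
- cap_rim (a point): centre of the push cap's open rim, the same point as the cap's origin; when home it is 24 mm above axle_seat, on the hub
- saline_bottle: bystander: small white bottle with a blue cap, 34 mm across, 79 mm high, loose; origin underside centre
- pill_jar: bystander: white pill jar, 34 mm across, 46 mm high, loose; origin underside centre
- lancet_box: bystander: small white carton, 52x72 mm, 60 mm high, loose; origin underside centre
Things that resemble listed ones, but are neither listed nor needed, are in the scene too. Of the things like the wheel, leave any that is blue; of the rest the smaller one is meant. Of the things that look like the push_cap, the smaller one is meant.

How it is judged:
On the way, in this order (a step that is already met when the one before it is completed fails the run):
1. the wheel is on the axle, its hub down on the axle flange (within 1.5 mm) (z of wheel in the frame of axle_seat below 0.0015 m and horizontal distance between wheel and axle_seat below 0.004 m), for 0.2 s.
2. the cap is over the end of the axle, its rim more than 6 mm below the axle tip (z of cap_rim in the frame of axle_tip below -0.006 m and horizontal distance between cap_rim and axle_tip below 0.004 m), for 0.2 s.
At the end, for the whole second after the job is handed in: The wheel is on the axle with its hub within 1.5 mm of the flange and 4 mm of its centre; the cap is square on the axle (within 0.08 rad, at most 2.5 mm off centre) with its rim at most 25 mm above the flange, that is no more than 1 mm off the wheel hub; both are at rest (all of step 1 and z of cap_rim in the frame of axle_seat below 0.025 m and horizontal distance between cap_rim and axle_tip below 0.0025 m and angle between the z axis of push_cap and the z axis of axle_seat, either way round below 0.08 rad and linear speed of each of push_cap, wheel below 0.01 m/s); the robot touches nothing.
It fails at once if the cap pressed on the wheel hub with more than 20 N (contact force between push_cap and wheel above 20 N).
It fails at once if the saline bottle moved more than 25 mm (distance of saline_bottle from where it was at the start of the episode above 0.025 m).
It fails at once if the pill jar moved more than 25 mm (distance of pill_jar from where it was at the start of the episode above 0.025 m).
It fails at once if the lancet box moved more than 25 mm (distance of lancet_box from where it was at the start of the episode above 0.025 m).
It also fails if it takes over 67 s, if anything falls off the work surface, if the arm or the gripper's body presses on something with over 40 N, if the wrist force passes 120 N, or if a joint passes its speed limit or range.

## Robot

A 7-joint arm with a two-finger parallel gripper is mounted at the origin on a cart in front of the work surface, level with it; the furniture and walls round the work are solid. World frame = base frame: x ahead of the robot, y to its left, z up, the work surface at z = 0. Lengths are in m, angles in rad, forces in N, time in s.
With the tool pointing down it reaches from about 0.425 to 0.95 m from the base axis. Payload 16.7 kg.
Tool frame: the origin (TCP) lies midway between the tips of the shut fingers; the grasp point (between the pads) lies 19 mm behind it; z points along the fingers, y is the line along which they close (so a half turn about z gives the same grasp; the last joint's range is limited). The gripper opens to 94 mm and grips with 3 to 60 N. Pads are 16 mm wide; open, the fingers measure 119 mm over their backs; the gripper's body (75 mm by 177 mm) begins 78 mm behind the grasp point.
Start: joints at [-1.433, 0.426, 0.074, 1.606, -0.034, 1.111, -0.067], TCP at [0.191, 0.647, 0.205] pointing down, gripper open.
Joint ranges: [-2.85, 2.85], [-0.5, 2.14], [-1.23, 1.37], [0.21, 2.46], [-1.02, 4.16], [0.16, 2.05], [-2.73, 2.73]. Speed limits (rad/s): [1.89, 1.89, 2.39, 2.39, 3.01, 3.01, 3.01].

## Interface

Orientations are given as a unit quaternion [w, x, y, z].
In Python, from workcell import r, eyes, spotter gives the robot as it stands.
- The arm moves only by the shell command python3 -m inch 'ROWS' [OPENING] [FORCE]. ROWS is JSON, a list of rows, each a list of 4 numbers: the shift along the tool's x, y, z in mm, then the turn about the tool's z in rad. A call has 1 to 8 rows; each row is the pose to reach, as a shift and turn from the pose commanded when the call began, along the tool's axes at that moment; what a row does not reach only later rows make up. A row lasts 1/10 s, in which the tool goes at most 50 mm and 8.59 degrees, less where a joint would pass 70% of its speed; a pose out of reach is approached as far as the arm can. A call with a gripper value outside its range is refused whole. OPENING is the opening, from 0 (shut) to 1 (fully open), set as the call begins (- or left out, the last holds). The fingers move at their own pace and stop on an object; FORCE is the grip in N (left out, the last holds). Time passes only in rows, so rows that repeat a pose let the fingers close. It gives the time, the measured TCP pose, the force, the opening and the grip force at its end, in the units of the state.
- r.get_obs(): the state, without advancing time (a new reading comes with each control period).
- eyes.get_image(name): name is "side" or "top"; returns a dict with "color" (384x512x3 uint8, red, green, blue), "fx", "fy", "cx", "cy" (pixels), "position" and "rotation" of the camera in the world. Camera axes: x right, y down, z forward; pixel columns grow to the right and rows downward; lengths in m; the calibration is good to about 2 mm. A picture is of the moment at which its call begins. There is no depth.
- r.finish_job(): hands the job in; it is judged then, once.
Trained networks look in a picture, given as the dict that the camera call returned (one of the last four; its "shot" number tells which), for a name from the list of things; names that differ only in an ending like _2 or _b are one class to them, and where a whole thing is asked for, a point or a joint stands for the part that bears it (a point fixed in the world has none). Each returns a list of dicts, best first, with "confidence" (0 to 1); they miss things now and then, are a little off and sometimes report something else, mostly with a low value. They report only what shows in the picture. A call takes as long as a camera call. They do not tell look-alikes from the thing itself.
- spotter.masks_of(picture, target): "region" (384x512 bool, what is visible of it) and "rect" ([left, top, right, bottom] in pixels, round what is visible of it).
The state is a dict: "time": time; "qpos": joint angles; "qd": joint speeds; "tau": joint torques, N m; "eef_pos": TCP position; "tool_rot": TCP orientation; "contact_force": force on the tool from outside, world axes, zero at the start; "torque": the same for the moment, N m; "opening": finger opening in m; "grasp_force": force on a finger pad.
Only numpy, scipy, OpenCV 4.12 (cv2) and the standard library are available. Lean on these libraries where they do the work, as an engineer would, in place of code of your own. Each camera call takes 0.05 s, during which the arm holds its last target. There are 200 camera calls.

## Working session

There is one attempt and no reset: what is moved stays moved. The work goes in short steps, Python scripts to look and compute and a shell command to move; the robot and the scene stay as the last step left them, time stands still between calls to the robot, and variables do not carry over. Pictures are saved under pics/ and viewed, at most 10 in all, crops included, and the job is handed in when it is done.

```bash
ls; mkdir -p pics; cat > h.py <<'E'
import numpy as np, cv2
from workcell import r, eyes, spotter
def shot(n, save=None):
    p=eyes.get_image(n)
    if save: cv2.imwrite('pics/'+save, cv2.cvtColor(p['color'],cv2.COLOR_RGB2BGR))
    return p
def ray(p,u,v):
    d=np.array([(u-p['cx'])/p['fx'],(v-p['cy'])/p['fy'],1.]); return np.array(p['position']),np.array(p['rotation'])@d
def at_z(p,u,v,z):
    o,d=ray(p,u,v); return o+d*(z-o[2])/d[2]
def proj(p,X):
    c=np.array(p['rotation']).T@(np.array(X)-np.array(p['position'])); return np.array([p['fx']*c[0]/c[2]+p['cx'],p['fy']*c[1]/c[2]+p['cy']])
E
python3 - <<'E'
from h import *
np.set_printoptions(precision=4,suppress=True)
o=r.get_obs(); print(o)
P={n:shot(n,n+'0.png') for n in ('side','top')}
for n,p in P.items():
    print(n,p['position'],np.array(p['rotation']).tolist(),p['fx'],p['cx'],p['cy'],p['color'].shape)
    for t in ('rail','wheel','push_cap','saline_bottle','pill_jar','lancet_box','axle_tip'):
        for m in spotter.masks_of(p,t): 
            b=m['rect'];print(t,round(m['confidence'],2),b,int(m['region'].sum()),at_z(p,(b[0]+b[2])/2,(b[1]+b[3])/2,.02))
a=np.hstack([P['side']['color'],P['top']['color']])
cv2.imwrite('pics/both.png',cv2.resize(a[:,:,::-1],(800,300),interpolation=cv2.INTER_AREA))
E
```

```text
pics
{'time': 0.0, 'qpos': array([-1.4335,  0.4267,  0.0738,  1.6066, -0.0341,  1.1108, -0.0671]), 'qd': array([-0.0012,  0.0003, -0.0009, -0.0001, -0.0005, -0.0003,  0.0002]), 'tau': array([  0.0018, -93.5824,   3.6674, -45.4167,  -0.0489,   0.0204,
         0.0001]), 'eef_pos': array([0.1908, 0.647 , 0.2048]), 'tool_rot': array([-0.    ,  0.1429,  0.9897, -0.0006]), 'contact_force': array([-0.0773, -0.9808, -0.4267]), 'torque': array([-0.0101,  0.0106,  0.0033]), 'grasp_force': 0.0, 'opening': 0.09417097146927106}
side [ 0.1057 -0.937   0.5388] [-0.5332211571117215, 0.8189967078261179, -0.18165761588932264, 0.10917921399160596] 380.03908279303295 252.01240827938014 190.85412804610442 (384, 512, 3)Traceback (most recent call last):
  File "<stdin>", line 9, in <module>
  File "h.py", line 10, in at_z
    o,d=ray(p,u,v); return o+d*(z-o[2])/d[2]
        ~~~^^^^^^^
  File "h.py", line 8, in ray
    d=np.array([(u-p['cx'])/p['fx'],(v-p['cy'])/p['fy'],1.]); return np.array(p['position']),np.array(p['rotation'])@d
                                                                                             ~~~~~~~~~~~~~~~~~~~~~~~^~
ValueError: matmul: Input operand 1 has a mismatch in its core dimension 0, with gufunc signature (n?,k),(k,m?)->(n?,m?) (size 3 is different from 4)
```

```bash
cat > h.py <<'E'
import numpy as np, cv2
from scipy.spatial.transform import Rotation as R
from workcell import r, eyes, spotter
np.set_printoptions(precision=4,suppress=True)
def shot(n, save=None):
    p=eyes.get_image(n); p['R']=R.from_quat(p['rotation'],scalar_first=True).as_matrix()
    if save: cv2.imwrite('pics/'+save, cv2.cvtColor(p['color'],cv2.COLOR_RGB2BGR))
    return p
def ray(p,u,v):
    d=np.array([(u-p['cx'])/p['fx'],(v-p['cy'])/p['fy'],1.]); return np.array(p['position']),p['R']@d
def at_z(p,u,v,z):
    o,d=ray(p,u,v); return o+d*(z-o[2])/d[2]
def proj(p,X):
    c=p['R'].T@(np.array(X)-np.array(p['position'])); return np.array([p['fx']*c[0]/c[2]+p['cx'],p['fy']*c[1]/c[2]+p['cy']])
E
python3 - <<'E'
from h import *
P={n:shot(n,n+'0.png') for n in ('side','top')}
for n,p in P.items():
    print(n,p['position'],p['R'].tolist(),p['fx'],p['cx'],p['cy'],p['color'].shape)
    for t in ('rail','wheel','push_cap','saline_bottle','pill_jar','lancet_box','axle_tip'):
        for m in spotter.masks_of(p,t): 
            b=m['rect'];print(t,round(m['confidence'],2),b,int(m['region'].sum()),at_z(p,(b[0]+b[2])/2,(b[1]+b[3])/2,.02))
a=np.hstack([P['side']['color'],P['top']['color']])
cv2.imwrite('pics/both.png',cv2.resize(a[:,:,::-1],(800,300),interpolation=cv2.INTER_AREA))
E
```

```text
side [ 0.1057 -0.937   0.5388] [[0.910160819643165, -0.1811206450954887, 0.3725622019296595], [-0.4139873123640982, -0.3653514163956885, 0.8337462729986955], [-0.014892534640985472, -0.9130792158722367, -0.40751019368122415]] 380.03908279303295 252.01240827938014 190.85412804610442 (384, 512, 3)
rail 0.72 [231.4, 167.6, 261.1, 234.8] 993 [0.5305 0.0595 0.02  ]
wheel 0.8 [160.3, 167.0, 179.8, 182.9] 236 [0.3663 0.3927 0.02  ]
wheel 0.63 [195.6, 172.1, 208.6, 179.5] 123 [0.4712 0.3306 0.02  ]
wheel 0.52 [171.8, 179.6, 189.7, 191.6] 165 [0.3762 0.2755 0.02  ]
push_cap 0.58 [282.0, 275.5, 296.8, 287.8] 137 [ 0.4522 -0.3532  0.02  ]
pill_jar 0.62 [310.9, 199.3, 319.4, 209.6] 92 [ 0.712  -0.0558  0.02  ]
lancet_box 0.86 [333.8, 221.7, 366.2, 254.5] 817 [ 0.6837 -0.2633  0.02  ]
top [ 0.3111 -0.0196  1.2354] [[-0.00477115256098957, -0.979534206164801, 0.2012212092606872], [-0.9999875761322724, 0.004964024338271386, 0.00045392011650143005], [-0.0014434972611259145, -0.201216543592873, -0.9795457206788233]] 346.51710730642174 255.43626298531964 188.53837610553737 (384, 512, 3)
rail 0.8 [191.1, 180.6, 279.1, 217.0] 1337 [0.5239 0.0536 0.02  ]
wheel 0.95 [120.0, 231.4, 143.3, 255.0] 423 [0.3693 0.4115 0.02  ]
wheel 0.52 [140.3, 205.4, 158.5, 221.1] 218 [0.4736 0.3558 0.02  ]
wheel 0.5 [161.4, 235.9, 180.5, 248.2] 229 [0.3726 0.2752 0.02  ]
push_cap 0.64 [343.3, 212.9, 351.2, 219.6] 54 [ 0.4595 -0.3418  0.02  ]
saline_bottle 0.64 [158.1, 163.5, 165.0, 172.4] 85 [0.6387 0.3211 0.02  ]
pill_jar 0.4 [261.2, 204.2, 268.6, 210.6] 32 [ 0.4925 -0.0522  0.02  ]
lancet_box 0.84 [312.8, 146.7, 341.7, 169.5] 361 [ 0.6727 -0.2813  0.02  ]
lancet_box 0.38 [141.3, 206.1, 158.1, 223.3] 253 [0.4685 0.3544 0.02  ]
axle_tip 0.37 [263.4, 204.6, 268.7, 210.1] 46 [ 0.4926 -0.0563  0.02  ]
```

View pics/side0.png

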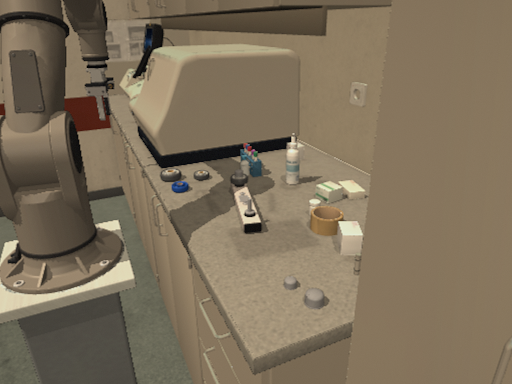

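View pics/top0.png

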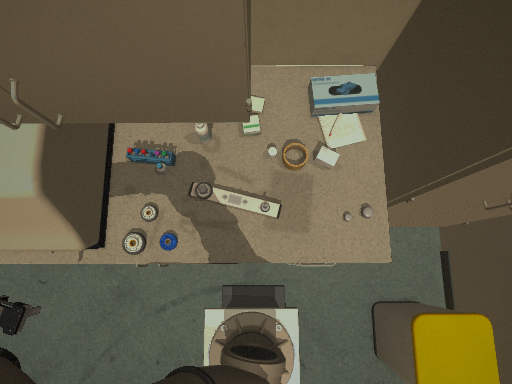

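```bash
python3 - <<'E'
import cv2,numpy as np
t=cv2.imread('pics/top0.png');s=cv2.imread('pics/side0.png')
c=lambda i,x,y,w,h,k:cv2.resize(i[y:y+h,x:x+w],(w*k,h*k),interpolation=cv2.INTER_CUBIC)
A=np.zeros((600,800,3),np.uint8)
def put(im,x,y):A[y:y+im.shape[0],x:x+im.shape[1]]=im
put(c(t,115,195,70,65,4),0,0)      # wheels top
put(c(t,335,200,45,25,5),290,0)     # caps top
put(c(t,185,175,105,50,4),290,130)  # rail top
put(c(s,155,160,60,36,6),0,340)     # wheels side
put(c(s,275,270,60,45,4),540,0)     # caps side
put(c(s,222,165,50,75,3),370,340)   # rail side
put(c(s,235,195,32,40,6),530,340)   # axle side
cv2.imwrite('pics/crop1.png',A)
E
```

```text
(no output)
```

View pics/crop1.png

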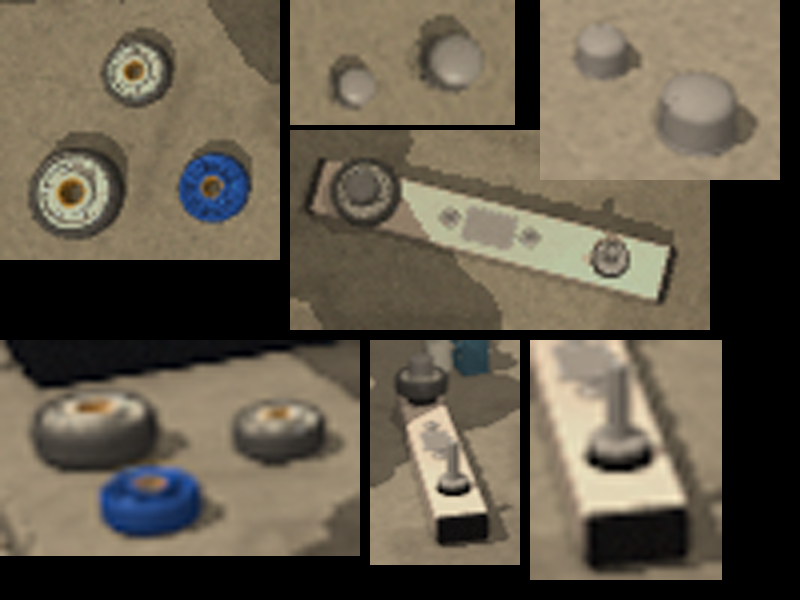

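```bash
cat >> h.py <<'E'
from scipy.optimize import least_squares
def tri(obs,z=None):
    f=lambda X:np.concatenate([proj(p,X)-uv for p,uv in obs])
    g=(lambda q:f([q[0],q[1],z])) if z is not None else f
    s=least_squares(g,[.5,0] if z is not None else [.5,0,.03]); return s.x,s.fun
E
python3 - <<'E'
from h import *
t=shot('top');s=shot('side')
print('wheel',tri([(t,(148.1,212.4)),(s,(200.9,171.75))]),tri([(t,(148.1,212.4)),(s,(200.9,171.75))],.024))
print('tip',tri([(t,(264.9,206.4)),(s,(249.1,198.75))]))
print('flange', [tri([(t,(264.5,207.0)),(s,(249.3,212.2))])])
def ax(q):
    x,y,h=q; return np.concatenate([proj(t,[x,y,h])-(264.5,207.2),proj(t,[x,y,h+.04])-(264.9,206),proj(s,[x,y,h+.04])-(249.1,198.75),proj(s,[x,y,h])-(249.3,212.2)])
q=least_squares(ax,[.5,0,.045]);print('axle',q.x,q.fun)
for zz in(0.042,.086):print(at_z(t,264.7,206.4,zz),at_z(s,249.2,212 if zz<.05 else 198.7,zz))
# rendered-silhouette fit for wheel & cap by mask centroid
for nm,rad,h,g in(('wheel',.030,.024,(.47,.356)),('push_cap',.014,.020,(.455,-.345))):
    o=[]
    for p in(t,s):
        m=[m for m in spotter.masks_of(p,nm) if np.linalg.norm(at_z(p,(m['rect'][0]+m['rect'][2])/2,(m['rect'][1]+m['rect'][3])/2,.01)[:2]-g)<.04]
        if m:
            v,u=np.nonzero(m[0]['region']);o.append((p,(u.mean(),v.mean())));print(nm,m[0]['rect'],u.mean(),v.mean(),at_z(p,u.mean(),v.mean(),h*.6))
    if len(o)==2: print(tri(o))
# color-free rail end check
for n,p,pts in(('t',t,[(277.9,216.4)]),):pass
for X in([.494,-.054,.0],):print(proj(t,X))
E
python3 - <<'E'
import cv2,numpy as np
t=cv2.imread('pics/top0.png');s=cv2.imread('pics/side0.png')
c=lambda i,x,y,w,h,k:cv2.resize(i[y:y+h,x:x+w],(w*k,h*k),interpolation=cv2.INTER_NEAREST)
A=np.zeros((600,800,3),np.uint8)
def put(im,x,y):A[y:y+im.shape[0],x:x+im.shape[1]]=im
put(c(t,255,197,20,20,18),0,0); put(c(t,338,207,20,18,12),0,370)
put(c(s,239,192,20,28,18),370,0); put(c(t,138,203,20,20,9),250,370)
put(c(s,280,272,20,18,10),500,0+510-510) if 0 else None
cv2.imwrite('pics/crop2.png',A)
E
```

```text
wheel (array([0.4759, 0.3589, 0.0254]), array([-0.0034,  0.013 ,  0.0142, -0.0019])) (array([0.4762, 0.3596]), array([-0.0966, -0.0063,  0.0459,  0.2754]))
tip (array([ 0.4895, -0.0516,  0.0836]), array([ 0.3185, -0.9397, -0.8143,  0.1579]))
flange [(array([ 0.4916, -0.0505,  0.0406]), array([ 0.0817, -0.2432, -0.2069,  0.0396]))]
axle [ 0.4907 -0.0511  0.0422] [ 0.2443 -0.2489  0.14   -0.8225 -0.4968  0.4729 -0.4368 -0.3039]
[ 0.4927 -0.0509  0.042 ] [ 0.4914 -0.0518  0.042 ]
[ 0.486  -0.0498  0.086 ] [ 0.4904 -0.0561  0.086 ]
wheel [140.1, 204.0, 159.6, 221.6] 149.2325581395349 213.2046511627907 [0.4746 0.3581 0.0144]
push_cap [341.3, 211.4, 351.5, 219.5] 347.1034482758621 216.58620689655172 [ 0.4593 -0.3434  0.012 ]
push_cap [282.5, 276.1, 295.7, 289.9] 290.6081081081081 282.4932432432432 [ 0.4585 -0.3479  0.012 ]
(array([ 0.4603, -0.3444,  0.0089]), array([ 0.0642, -0.1687, -0.1096,  0.0249]))
[265.2606 207.7943]
```

View pics/crop2.png

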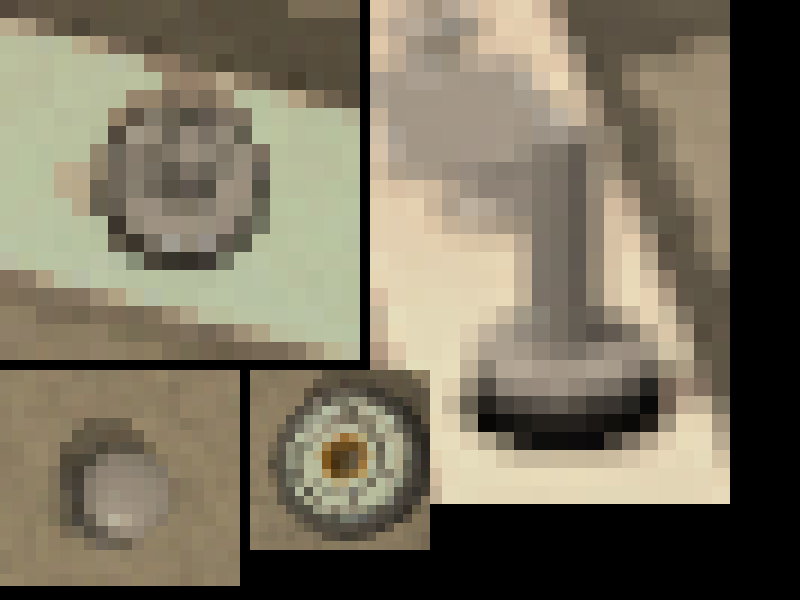

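```bash
python3 - <<'E'
from h import *
t=shot('top');s=shot('side')
def ax(q):
    x,y,h=q; return np.concatenate([proj(t,[x,y,h])-(264.5,206.0),proj(t,[x,y,h+.04])-(265.1,204.5),proj(s,[x,y,h+.04])-(249.4,199.2),proj(s,[x,y,h])-(249.2,211.1)])
q=least_squares(ax,[.5,0,.045]);print('axle',q.x,q.fun)
print(tri([(t,(148.1,212.1)),(s,(200.9,171.75))]))
# cap: top disc centre crop (125,492)
print('cap',tri([(t,(338+125/12-.5,207+(492-370)/12-.5)),(s,(290.8,279))]),at_z(t,347.9,216.7,.019))
print(R.from_quat(r.get_obs()['tool_rot'],scalar_first=True).as_matrix())
E
```

```text
axle [ 0.493  -0.0506  0.0428] [ 0.1078  0.2678 -0.201  -0.029  -0.1193 -0.3976  0.3303  0.3703]
(array([0.4765, 0.359 , 0.0253]), array([-0.0377,  0.1437,  0.1578, -0.0207]))
cap (array([ 0.4597, -0.3451,  0.0189]), array([ 0.1634, -0.4281, -0.279 ,  0.0637])) [ 0.4581 -0.3443  0.019 ]
[[-0.9591  0.283  -0.    ]
 [ 0.283   0.9591 -0.    ]
 [ 0.     -0.     -1.    ]]
```

```bash
python3 -m inch '[[-10,-20,0,0.12],[-28,-60,0,0.26],[-48,-102,0,0.4],[-68,-144,0,0.54],[-86,-182,0,0.68],[-100,-210,0,0.82],[-106,-224,0,0.96],[-107,-226,0,1.1]]' 1; python3 - <<'E'
from h import *
o=r.get_obs();print(o['eef_pos'],o['qpos'],R.from_quat(o['tool_rot'],scalar_first=True).as_matrix()[:2,:2],o['time'])
E
```

```text
time: 2.15
eef_pos: [0.2301, 0.3985, 0.2059]
tool_rot: [-0.0, 0.642, 0.767, 0.0]
contact_force: [0.2, 0.3, -0.1]
opening: 0.094
grasp_force: 0.0
[0.2301 0.3985 0.2059] [-1.4403  0.063   0.2666  2.081  -0.0203  0.9994 -0.9868] [[-0.1756  0.9845]
 [ 0.9845  0.1756]] 2.15
```

```bash
python3 -m inch '[[-8,24,0,0.08],[-24,70,0,0.15],[-40,115,10,0.177],[-56,160,25,0.177],[-70,200,45,0.177],[-80,229,60,0.177],[-82,235,70,0.177],[-82,235,70,0.177]]' 1; python3 - <<'E'
from h import *
o=r.get_obs();print(o['eef_pos'],o['qpos'],R.from_quat(o['tool_rot'],scalar_first=True).as_matrix()[:2,:2],o['time'],o['contact_force'])
shot('top','t2.png');shot('side','s2.png')
a=[cv2.imread('pics/t2.png')[130:290,90:260],cv2.imread('pics/s2.png')[80:240,130:300]]
cv2.imwrite('pics/c3.png',cv2.resize(np.hstack(a),(800,376)))
E
```

```text
time: 2.95
eef_pos: [0.4763, 0.3614, 0.1338]
tool_rot: [0.0, 0.705, 0.709, -0.001]
contact_force: [-0.5, 0.1, 0.4]
opening: 0.0937
grasp_force: 0.0
[0.4763 0.3614 0.1338] [-1.083   0.399   0.4149  1.8689 -0.1973  0.9165 -0.5707] [[-0.0053  1.    ]
 [ 1.      0.0053]] 2.95 [-0.523   0.0658  0.4301]
```

View pics/c3.png

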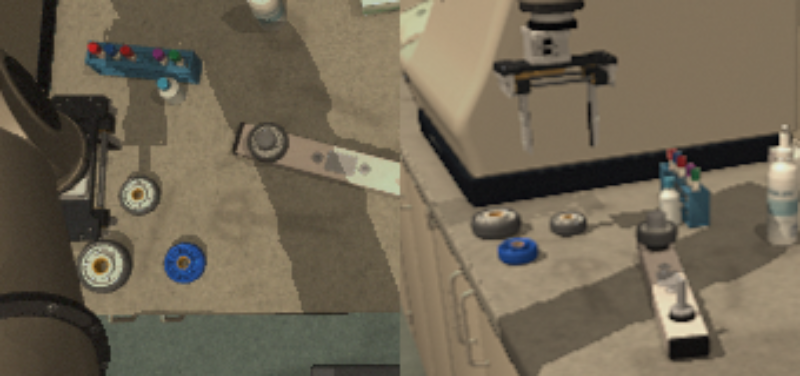

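```bash
python3 -m inch '[[-2,0,30,0.005],[-2,0,75,0.005],[-2,0,110,0.005],[-2,0,124,0.005],[-2,0,127,0.005],[-2,0,128,0.005],[-2,0,128,0.005]]' 1
python3 -m inch '[[0,0,0,0],[0,0,0,0],[0,0,0,0],[0,0,0,0],[0,0,0,0],[0,0,0,0]]' 0.4 5;python3 -m inch '[[0,0,0,0],[0,0,0,0],[0,0,0,0],[0,0,0,0],[0,0,0,0],[0,0,0,0]]' 0.4 5; python3 - <<'E'
from h import *
o=r.get_obs();print(o['eef_pos'],o['qpos'],R.from_quat(o['tool_rot'],scalar_first=True).as_matrix(),o['time'],o['contact_force'])
E
```

```text
time: 3.75
eef_pos: [0.4763, 0.3616, 0.0092]
tool_rot: [-0.0, 0.706, 0.708, 0.001]
contact_force: [0.2, 0.9, 0.2]
opening: 0.0942
grasp_force: 0.0
time: 4.35
eef_pos: [0.4757, 0.3608, 0.0076]
tool_rot: [-0.0, 0.706, 0.708, 0.0]
contact_force: [-0.6, 0.1, 2.4]
opening: 0.0593
grasp_force: 5.0
time: 4.95
eef_pos: [0.4757, 0.3607, 0.0075]
tool_rot: [0.0, 0.706, 0.708, 0.0]
contact_force: [-0.2, -0.2, 5.3]
opening: 0.0592
grasp_force: 5.0
[0.4757 0.3607 0.0075] [-1.0199  0.569   0.3426  1.9435 -0.2931  0.677  -0.4951] [[-0.0019  1.      0.0001]
 [ 1.      0.0019  0.    ]
 [ 0.      0.0001 -1.    ]] 4.95 [-0.1743 -0.195   5.2819]
```

```bash
python3 -m inch '[[0,0,0,0],[0,0,0,0],[0,0,0,0],[0,0,0,0],[0,0,0,-0.1],[0,0,0,-0.24],[0,0,0,-0.38],[0,0,0,-0.52]]' 1
python3 -m inch '[[0,0,0,-0.14],[0,0,0,-0.28],[0,0,0,-0.42],[0,0,0,-0.56],[0,0,0,-0.7],[0,0,0,-0.84],[0,0,0,-0.97],[0,0,0,-1.051]]' 1
python3 -m inch '[[0,0,0,0],[0,0,0,0],[0,0,0,0],[0,0,0,0],[0,0,0,0],[0,0,0,0],[0,0,0,0],[0,0,0,0]]' 0.4 15; python3 - <<'E'
from h import *
o=r.get_obs();print(o['eef_pos'],o['qpos'],R.from_quat(o['tool_rot'],scalar_first=True).as_matrix(),o['time'],o['contact_force'],o['torque'])
E
```

```text
time: 5.75
eef_pos: [0.4756, 0.3607, 0.0075]
tool_rot: [0.0, 0.498, 0.867, -0.0]
contact_force: [0.6, -0.4, 0.0]
opening: 0.0942
grasp_force: 0.0
time: 6.55
eef_pos: [0.4757, 0.3606, 0.0074]
tool_rot: [-0.0, -0.004, 1.0, -0.0]
contact_force: [0.3, -0.7, -0.7]
opening: 0.0942
grasp_force: 0.0
time: 7.35
eef_pos: [0.4756, 0.3608, 0.0075]
tool_rot: [-0.0, -0.001, 1.0, -0.0]
contact_force: [0.5, 0.1, 0.0]
opening: 0.0605
grasp_force: 15.0
[0.4756 0.3608 0.0075] [-0.7049  0.5427 -0.0664  1.9237  0.0547  0.6769  0.7684] [[-1.     -0.0021 -0.0001]
 [-0.0021  1.     -0.    ]
 [ 0.0001 -0.     -1.    ]] 7.35 [0.4928 0.1308 0.0289] [ 0.1595  0.0663 -0.0474]
```

```bash
python3 -m inch '[[0,0,-15,0],[0,0,-50,0],[0,0,-90,0],[0,0,-120,0],[0,-10,-132,0],[-2,-35,-135,0],[-4,-70,-135,0],[-6,-110,-135,0]]' 0.4 20
python3 -m inch '[[-2,-40,0,0],[-4,-80,0,0],[-6,-120,0,0],[-8,-160,0,0],[-9,-200,0,0],[-10,-240,0,0],[-10,-270,0,0],[-10,-291,0,0]]'
python3 -m inch '[[0,-9,0,0],[0,-10,0,0],[0,-10,0,0],[0,-10,0,0],[0,-10,0,0],[0,-10,0,0]]'
python3 - <<'E'
from h import *
o=r.get_obs();print(o['eef_pos'],o['qpos'],R.from_quat(o['tool_rot'],scalar_first=True).as_matrix(),o['time'],o['contact_force'],o['torque'])
shot('top','t4.png');shot('side','s4.png')
a=[cv2.imread('pics/t4.png')[160:250,215:315],cv2.imread('pics/s4.png')[140:230,200:300]]
cv2.imwrite('pics/c4.png',cv2.resize(np.hstack(a),(800,360),interpolation=cv2.INTER_CUBIC))
E
```

```text
time: 8.15
eef_pos: [0.4814, 0.2495, 0.1426]
tool_rot: [-0.0, -0.002, 1.0, -0.0]
contact_force: [0.4, -0.9, 1.1]
opening: 0.0601
grasp_force: 20.0
time: 8.95
eef_pos: [0.4916, -0.0431, 0.1426]
tool_rot: [-0.0, 0.0, 1.0, -0.0]
contact_force: [-0.2, -0.1, -0.4]
opening: 0.0601
grasp_force: 20.0
time: 9.55
eef_pos: [0.4926, -0.0496, 0.1425]
tool_rot: [-0.0, -0.002, 1.0, 0.0]
contact_force: [0.3, 0.1, -0.7]
opening: 0.0603
grasp_force: 20.0
[ 0.4926 -0.0496  0.1425] [-0.1401  0.2059  0.1249  2.0718 -0.0335  0.8658  1.578 ] [[-1.     -0.0032 -0.0001]
 [-0.0032  1.      0.0001]
 [ 0.0001  0.0001 -1.    ]] 9.55 [ 0.2511  0.1073 -0.7069] [ 0.0432  0.0103 -0.0032]
```

View pics/c4.png

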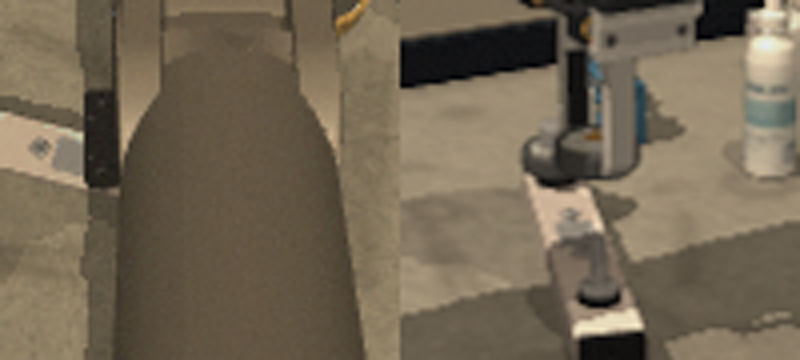

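```bash
python3 -m inch '[[0,0,12,0],[0,0,30,0],[0,0,42,0],[0,0,46,0],[0,0,46,0]]'
python3 -m inch '[[0,0,2,0],[0,0,4,0],[0,0,6,0],[0,0,6,0]]'
python3 -m inch '[[0,0,2,0],[0,0,4,0],[0,0,6,0],[0,0,6,0]]'
python3 - <<'E'
from h import *
o=r.get_obs();print(o['eef_pos'],o['time'],o['contact_force'],o['torque'])
p=shot('side','s5.png')
cv2.imwrite('pics/c5.png',cv2.resize(cv2.imread('pics/s5.png')[160:240,210:290],(640,640),interpolation=cv2.INTER_CUBIC)[:600])
E
```

```text
time: 10.15
eef_pos: [0.4921, -0.0503, 0.0958]
tool_rot: [-0.001, -0.001, 1.0, -0.0]
contact_force: [-0.3, -0.4, -0.5]
opening: 0.0601
grasp_force: 20.0
time: 10.55
eef_pos: [0.4925, -0.0502, 0.0905]
tool_rot: [0.0, -0.001, 1.0, -0.0]
contact_force: [0.1, -0.1, -0.8]
opening: 0.0605
grasp_force: 20.0
time: 10.95
eef_pos: [0.4924, -0.0503, 0.0842]
tool_rot: [-0.0, -0.001, 1.0, -0.0]
contact_force: [-0.4, -0.5, -0.2]
opening: 0.0603
grasp_force: 20.0
[ 0.4924 -0.0503  0.0842] 10.95 [-0.426  -0.513  -0.1923] [0.0073 0.0058 0.0025]
```

View pics/c5.png

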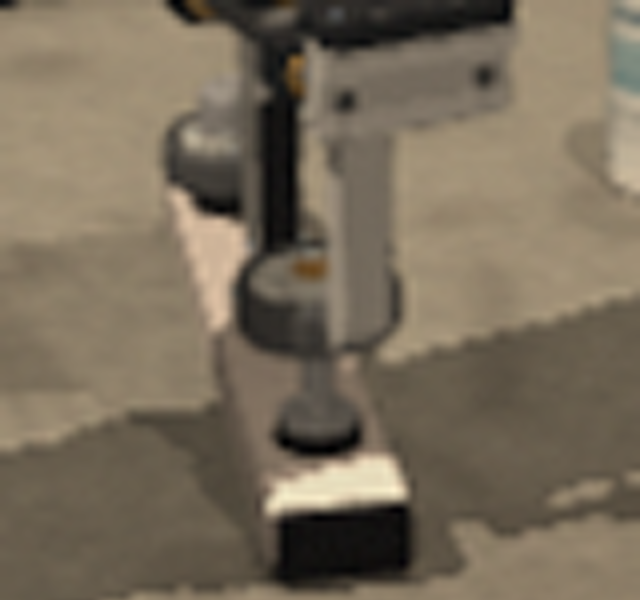

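```bash
python3 -m inch '[[0,0,4,0],[0,0,9,0],[0,0,14,0],[0,0,18,0],[0,0,18,0]]'
python3 -m inch '[[0,0,3,0],[0,0,6,0],[0,0,9,0],[0,0,11,0],[0,0,11,0]]'
python3 -m inch '[[0,0,1,0],[0,0,2,0],[0,0,3,0],[0,0,3,0]]'
```

```text
time: 11.5
eef_pos: [0.4921, -0.0503, 0.0658]
tool_rot: [-0.001, -0.001, 1.0, -0.0]
contact_force: [-0.2, 0.3, 0.3]
opening: 0.0604
grasp_force: 20.0
time: 12.0
eef_pos: [0.4924, -0.0502, 0.0552]
tool_rot: [-0.0, -0.001, 1.0, -0.0]
contact_force: [-0.9, -0.3, -0.6]
opening: 0.0602
grasp_force: 20.0
time: 12.4
eef_pos: [0.4925, -0.0503, 0.0524]
tool_rot: [-0.0, -0.001, 1.0, -0.0]
contact_force: [-0.2, 0.0, -0.5]
opening: 0.0603
grasp_force: 20.0
```

```bash
for i in 1 ; do python3 -m inch '[[0,0,1,0],[0,0,1.5,0],[0,0,2,0],[0,0,2,0]]'; done
python3 -m inch '[[0,0,0.5,0],[0,0,1,0],[0,0,1.5,0],[0,0,1.5,0]]'
python3 -m inch '[[0,0,0.5,0],[0,0,1,0],[0,0,1.5,0],[0,0,1.5,0]]'
```

```text
time: 12.8
eef_pos: [0.4927, -0.0503, 0.0509]
tool_rot: [0.0, -0.001, 1.0, 0.0]
contact_force: [-3.8, 0.8, 11.1]
opening: 0.0606
grasp_force: 20.0
time: 13.2
eef_pos: [0.4931, -0.0503, 0.0502]
tool_rot: [0.001, -0.001, 1.0, 0.0]
contact_force: [-8.0, 1.2, 27.7]
opening: 0.0603
grasp_force: 20.0
time: 13.6
eef_pos: [0.4937, -0.0503, 0.0489]
tool_rot: [0.001, -0.001, 1.0, 0.0]
contact_force: [-5.6, 1.1, 28.6]
opening: 0.0603
grasp_force: 20.0
```

```bash
python3 -m inch '[[0,0,-2,0],[0,0,-2,0],[0,0,-2,0]]'
python3 -m inch '[[0,0,0,0],[0,0,0,0],[0,0,0,0],[0,0,0,0],[0,0,-20,0],[0,0,-55,0],[0,0,-90,0],[0,0,-110,0]]' 1 
python3 -m inch '[[0,-25,0,0],[0,-65,0,0],[0,-105,0,0],[0,-145,0,0],[0,-180,0,0],[0,-180,0,0]]' 1
python3 - <<'E'
from h import *
p=shot('side','s6.png');t=shot('top','t6.png')
a=[cv2.resize(cv2.imread('pics/s6.png')[180:240,215:285],(560,480),interpolation=cv2.INTER_CUBIC)]
b=cv2.resize(cv2.imread('pics/t6.png')[190:225,250:280],(240,280),interpolation=cv2.INTER_CUBIC)
A=np.zeros((480,800,3),np.uint8);A[:,:560]=a[0];A[:280,560:]=b
cv2.imwrite('pics/c6.png',A)
for x in ((.491,-.0505),(.4925,-.0505)):
  print([ (proj(p,[*x,z]),proj(t,[*x,z])) for z in(.042,.066,.082)])
E
```

```text
time: 13.9
eef_pos: [0.4925, -0.0502, 0.0494]
tool_rot: [-0.0, -0.001, 1.0, -0.0]
contact_force: [0.0, -0.2, -0.8]
opening: 0.0606
grasp_force: 20.0
time: 14.7
eef_pos: [0.4933, -0.0503, 0.162]
tool_rot: [0.001, -0.001, 1.0, 0.0]
contact_force: [-1.3, -1.0, -0.3]
opening: 0.0943
grasp_force: 0.0
time: 15.3
eef_pos: [0.4921, -0.2351, 0.1596]
tool_rot: [-0.0, 0.002, 1.0, -0.001]
contact_force: [0.4, -0.4, -1.5]
opening: 0.0938
grasp_force: 0.0
[(array([248.871 , 211.8436]), array([264.5812, 206.8812])), (array([248.7161, 204.2897]), array([264.753, 205.83 ])), (array([248.6113, 199.177 ]), array([264.8714, 205.1056]))]
[(array([249.3505, 211.7377]), array([264.5769, 206.4542])), (array([249.2001, 204.1868]), array([264.7485, 205.3948])), (array([249.0982, 199.0761]), array([264.8668, 204.6647]))]
```

View pics/c6.png

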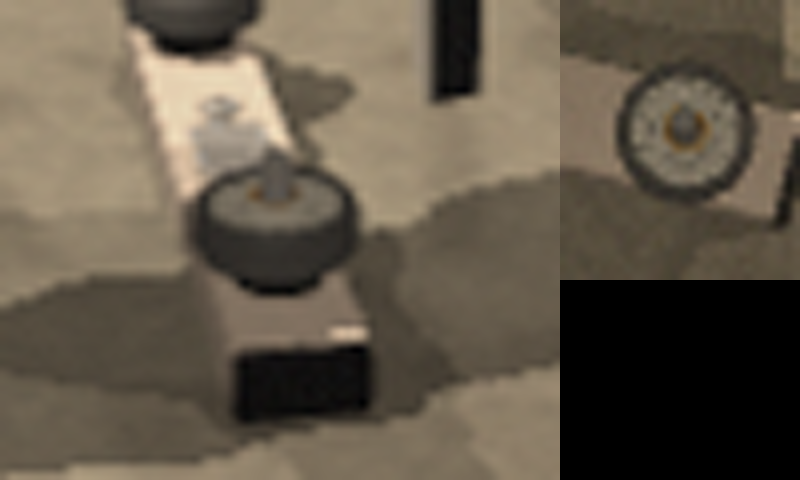

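```bash
python3 -m inch '[[5,-18,5,0],[14,-50,15,0],[24,-82,30,0],[31,-102,45,0],[33,-109,60,0],[33,-109,60,0],[33,-109,60,0],[33,-109,60,0]]' 0.43 5
python3 - <<'E'
from h import *
o=r.get_obs();print(o['eef_pos'],o['opening'],o['qpos'],R.from_quat(o['tool_rot'],scalar_first=True).as_matrix(),o['time'],o['contact_force'])
p=shot('side','s7.png');t=shot('top','t7.png')
a=cv2.resize(cv2.imread('pics/s7.png')[230:310,250:330],(560,560),interpolation=cv2.INTER_CUBIC)
b=cv2.resize(cv2.imread('pics/t7.png')[195:235,330:370],(240,240),interpolation=cv2.INTER_CUBIC)
A=np.zeros((560,800,3),np.uint8);A[:,:560]=a;A[:240,560:]=b
cv2.imwrite('pics/c7.png',A)
E
```

```text
time: 16.2
eef_pos: [0.4613, -0.338, 0.1001]
tool_rot: [0.0, -0.002, 1.0, 0.0]
contact_force: [0.1, -0.3, 0.4]
opening: 0.0406
grasp_force: 0.0
[ 0.4613 -0.338   0.1001] 0.04062165580505845 [ 0.3028  0.3869  0.2699  1.9491 -0.1385  0.8225  2.223 ] [[-1.     -0.0041  0.0008]
 [-0.0041  1.      0.0001]
 [-0.0008  0.0001 -1.    ]] 16.2 [ 0.0558 -0.257   0.4406]
```

View pics/c7.png

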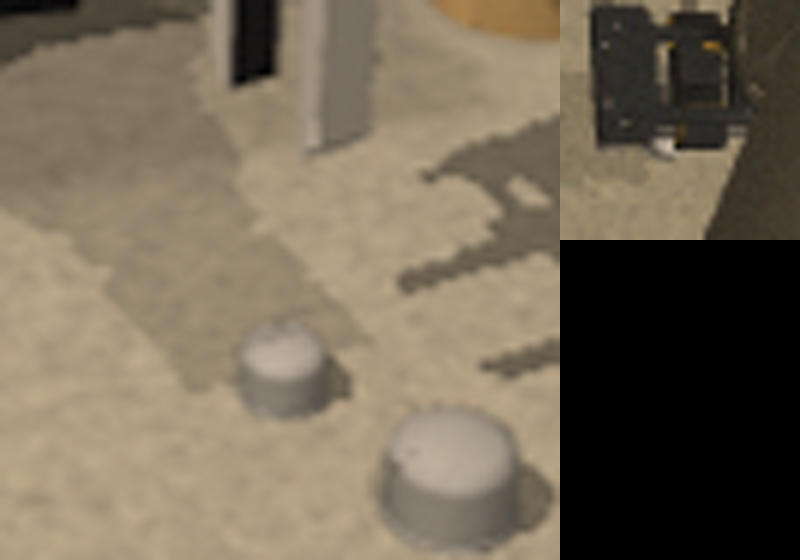

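```bash
python3 -m inch '[[0,0,0,0],[0,0,0,0],[0,0,0,0]]'
```

```text
time: 16.6
eef_pos: [0.4603, -0.3393, 0.0997]
tool_rot: [0.0, -0.001, 1.0, -0.0]
contact_force: [0.3, -0.8, 0.1]
opening: 0.0404
grasp_force: 0.0
```

```bash
python3 -m inch '[[1.5,-5,20,0],[1.5,-5,45,0],[1.5,-5,62,0],[1.5,-5,68,0],[1.5,-5,70,0],[1.5,-5,70,0]]'
python3 -m inch '[[0,0,8,0],[0,0,16,0],[0,0,22,0],[0,0,24,0],[0,0,24,0],[0,0,24,0]]'
python3 -m inch '[[0,0,0,0],[0,0,0,0],[0,0,0,0],[0,0,0,0],[0,0,0,0]]' 0.1 4
```

```text
time: 17.2
eef_pos: [0.4589, -0.3445, 0.03]
tool_rot: [0.0, -0.001, 1.0, -0.0]
contact_force: [-0.4, -0.4, -0.1]
opening: 0.0403
grasp_force: 0.0
time: 17.8
eef_pos: [0.4587, -0.3444, 0.0056]
tool_rot: [-0.0, -0.001, 1.0, -0.0]
contact_force: [-0.3, -0.5, 0.1]
opening: 0.0406
grasp_force: 0.0
time: 18.3
eef_pos: [0.4589, -0.3444, 0.0057]
tool_rot: [0.0, -0.001, 1.0, -0.0]
contact_force: [-1.1, 0.8, 3.5]
opening: 0.0269
grasp_force: 4.0
```

```bash
python3 -m inch '[[0,0,0,0],[0,0,0,0],[0,0,0,0],[0,0,0,0.1],[0,0,0,0.24],[0,0,0,0.38],[0,0,0,0.52]]' 0.43
python3 -m inch '[[0,0,0,0.14],[0,0,0,0.28],[0,0,0,0.42],[0,0,0,0.56],[0,0,0,0.7],[0,0,0,0.84],[0,0,0,0.97],[0,0,0,1.053]]'
python3 -m inch '[[0,0,0,0],[0,0,0,0],[0,0,0,0],[0,0,0,0],[0,0,0,0],[0,0,0,0]]' 0.1 30
python3 - <<'E'
from h import *
o=r.get_obs();print(o['eef_pos'],o['opening'],o['qpos'],R.from_quat(o['tool_rot'],scalar_first=True).as_matrix(),o['time'],o['contact_force'])
E
```

```text
time: 19.0
eef_pos: [0.4586, -0.3444, 0.0055]
tool_rot: [-0.0, 0.259, 0.966, -0.0]
contact_force: [-0.1, -0.0, -0.7]
opening: 0.0405
grasp_force: 0.0
time: 19.8
eef_pos: [0.4587, -0.3442, 0.0054]
tool_rot: [-0.0, 0.709, 0.705, -0.0]
contact_force: [0.7, -0.1, -0.5]
opening: 0.0403
grasp_force: 0.0
time: 20.4
eef_pos: [0.4587, -0.3444, 0.0055]
tool_rot: [0.0, 0.707, 0.707, 0.0]
contact_force: [0.1, -0.2, -0.4]
opening: 0.0265
grasp_force: 30.0
[ 0.4587 -0.3444  0.0055] 0.026451524292218555 [ 0.0436  0.6154  0.6412  2.0107 -0.5675  0.6977  1.0457] [[-0.0002  1.      0.0001]
 [ 1.      0.0002 -0.    ]
 [-0.      0.0001 -1.    ]] 20.4 [ 0.0662 -0.1909 -0.4268]
```

```bash
python3 -m inch '[[0,0,-15,0],[0,0,-50,0],[0,0,-90,0],[8,2,-122,0],[25,5,-133,0],[55,8,-135,0],[90,12,-135,0],[125,16,-135,0]]'
python3 -m inch '[[35,4,0,0],[70,8,0,0],[105,12,0,0],[135,15,0,0],[158,17,0,0],[168,17,0,0],[169,17,0,0],[169,17,0,0]]'
python3 -m inch '[[0,0,0,0],[0,0,0,0],[0,0,0,0]]'
```

```text
time: 21.2
eef_pos: [0.4746, -0.2184, 0.1415]
tool_rot: [0.0, 0.707, 0.707, 0.0]
contact_force: [1.1, 0.7, -0.6]
opening: 0.0262
grasp_force: 30.0
time: 22.0
eef_pos: [0.4916, -0.0512, 0.1408]
tool_rot: [0.0, 0.707, 0.707, 0.0]
contact_force: [0.5, 0.0, -0.6]
opening: 0.0261
grasp_force: 30.0
time: 22.3
eef_pos: [0.4916, -0.0511, 0.1405]
tool_rot: [0.0, 0.708, 0.707, -0.0]
contact_force: [0.8, -0.7, -0.5]
opening: 0.0267
grasp_force: 30.0
```

```bash
python3 -m inch '[[0,0,10,0],[0,0,25,0],[0,0,37,0],[0,0,43,0],[0,0,44,0],[0,0,44,0]]'
python3 - <<'E'
from h import *
p=shot('side','s8.png');t=shot('top','t8.png')
a=cv2.resize(cv2.imread('pics/s8.png')[175:225,225:275],(550,550),interpolation=cv2.INTER_CUBIC)
b=cv2.resize(cv2.imread('pics/t8.png')[190:220,250:280],(240,240),interpolation=cv2.INTER_CUBIC)
A=np.zeros((550,800,3),np.uint8);A[:,:550]=a;A[:240,560:]=b
cv2.imwrite('pics/c8.png',A)
o=r.get_obs()['eef_pos'];print(proj(p,o-[0,0,.0055]),proj(p,[.4925,-.0505,.082]),proj(p,[.491,-.0505,.082]))
E
```

```text
time: 22.9
eef_pos: [0.4917, -0.0506, 0.0964]
tool_rot: [0.0, 0.707, 0.707, -0.0]
contact_force: [0.1, -0.2, -1.3]
opening: 0.0263
grasp_force: 30.0
[248.8496 196.0849] [249.0982 199.0761] [248.6113 199.177 ]
```

View pics/c8.png

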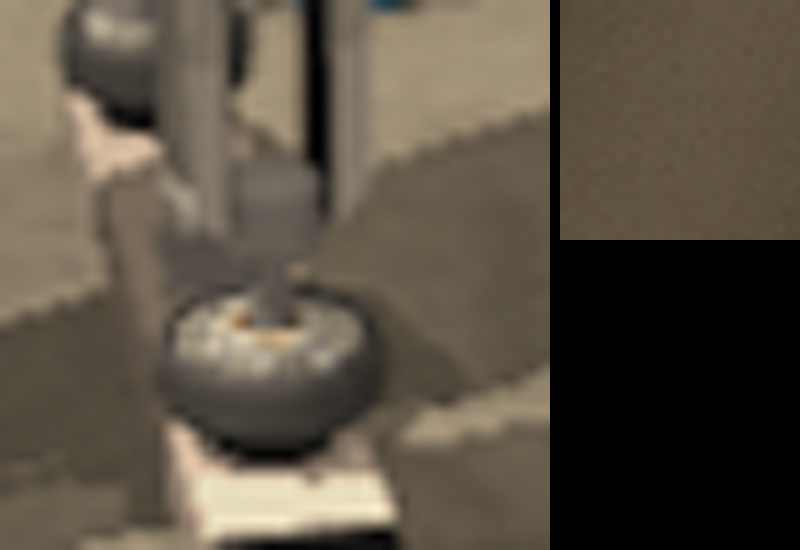

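```bash
python3 -m inch '[[0,-1,1.5,0],[0,-1,3,0],[0,-1,4.5,0],[0,-1,4.5,0]]'
python3 -m inch '[[0,0,1,0],[0,0,2,0],[0,0,3,0],[0,0,3,0]]'
python3 -m inch '[[0,0,1,0],[0,0,2,0],[0,0,2,0]]'
```

```text
time: 23.4
eef_pos: [0.4906, -0.0503, 0.0918]
tool_rot: [-0.0, 0.707, 0.707, -0.0]
contact_force: [-0.1, 0.6, 0.4]
opening: 0.0265
grasp_force: 30.0
time: 23.8
eef_pos: [0.4906, -0.0504, 0.0888]
tool_rot: [-0.0, 0.707, 0.707, -0.0]
contact_force: [0.4, 0.1, -0.1]
opening: 0.0263
grasp_force: 30.0
time: 24.1
eef_pos: [0.4906, -0.0503, 0.0868]
tool_rot: [-0.0, 0.707, 0.707, -0.0]
contact_force: [-0.3, 0.2, -0.4]
opening: 0.0262
grasp_force: 30.0
```

```bash
python3 -m inch '[[0,0,0.7,0],[0,0,1.5,0],[0,0,1.5,0]]'
python3 -m inch '[[0,0,0.7,0],[0,0,1.5,0],[0,0,1.5,0]]'
python3 -m inch '[[0,0,0.7,0],[0,0,1.5,0],[0,0,1.5,0]]'
```

```text
time: 24.4
eef_pos: [0.4909, -0.0503, 0.0855]
tool_rot: [0.0, 0.707, 0.707, 0.0]
contact_force: [0.8, 0.2, 0.8]
opening: 0.0265
grasp_force: 30.0
time: 24.7
eef_pos: [0.4914, -0.0501, 0.0842]
tool_rot: [0.0, 0.707, 0.707, 0.0]
contact_force: [3.8, 2.0, 3.1]
opening: 0.0266
grasp_force: 30.0
time: 25.0
eef_pos: [0.4917, -0.0499, 0.0826]
tool_rot: [0.0, 0.707, 0.707, 0.001]
contact_force: [6.5, 4.0, -1.0]
opening: 0.0263
grasp_force: 30.0
```

```bash
python3 -m inch '[[0.4,0.7,0,0],[0.7,1.4,0,0],[0.7,1.4,0,0]]'
python3 -m inch '[[0,0,0.7,0],[0,0,1.5,0],[0,0,1.5,0]]'
```

```text
time: 25.3
eef_pos: [0.492, -0.0496, 0.0824]
tool_rot: [-0.0, 0.707, 0.707, -0.0]
contact_force: [2.5, 2.6, 0.5]
opening: 0.0262
grasp_force: 30.0
time: 25.6
eef_pos: [0.4921, -0.0496, 0.0809]
tool_rot: [-0.0, 0.707, 0.707, -0.0]
contact_force: [3.5, 2.8, 0.2]
opening: 0.0263
grasp_force: 30.0
```

```bash
python3 -m inch '[[0.6,0.6,0.7,0],[0.6,0.6,1.5,0],[0.6,0.6,1.5,0]]'
python3 -m inch '[[0,0,0.7,0],[0,0,1.5,0],[0,0,1.5,0]]'
python3 -m inch '[[0,0,0.7,0],[0,0,1.5,0],[0,0,1.5,0]]'
```

```text
time: 25.9
eef_pos: [0.4924, -0.0492, 0.0793]
tool_rot: [-0.0, 0.707, 0.707, -0.0]
contact_force: [-0.2, 0.4, -0.2]
opening: 0.0262
grasp_force: 30.0
time: 26.2
eef_pos: [0.4925, -0.0491, 0.0778]
tool_rot: [-0.0, 0.707, 0.707, -0.0]
contact_force: [0.3, -0.3, -0.4]
opening: 0.0267
grasp_force: 30.0
time: 26.5
eef_pos: [0.4928, -0.049, 0.0767]
tool_rot: [-0.0, 0.707, 0.707, 0.0]
contact_force: [-2.0, 0.0, 6.5]
opening: 0.0263
grasp_force: 30.0
```

```bash
python3 -m inch '[[0,0,0.5,0],[0,0,1,0],[0,0,1,0]]'
python3 -m inch '[[0,0,0.5,0],[0,0,1,0],[0,0,1,0]]'
```

```text
time: 26.8
eef_pos: [0.4928, -0.0491, 0.0757]
tool_rot: [-0.0, 0.707, 0.707, 0.0]
contact_force: [-2.4, 0.2, 8.9]
opening: 0.0266
grasp_force: 30.0
time: 27.1
eef_pos: [0.4928, -0.0491, 0.0747]
tool_rot: [-0.0, 0.707, 0.707, 0.0]
contact_force: [-2.9, 1.0, 8.1]
opening: 0.0261
grasp_force: 30.0
```

```bash
python3 -m inch '[[0,0,0.5,0],[0,0,1,0],[0,0,1,0]]'
python3 -m inch '[[0,0,0.4,0],[0,0,0.8,0],[0,0,0.8,0]]'
```

```text
time: 27.4
eef_pos: [0.4928, -0.0491, 0.0737]
tool_rot: [-0.0, 0.707, 0.707, 0.0]
contact_force: [-1.9, -0.1, 8.3]
opening: 0.0264
grasp_force: 30.0
time: 27.7
eef_pos: [0.4928, -0.0491, 0.0729]
tool_rot: [-0.0, 0.707, 0.707, 0.0]
contact_force: [-2.6, -0.1, 9.0]
opening: 0.0265
grasp_force: 30.0
```

```bash
python3 -m inch '[[0,0,0,0],[0,0,0,0],[0,0,0,0],[0,0,-5,0],[0,0,-15,0],[0,0,-28,0],[0,0,-35,0],[0,0,-35,0]]' 0.6
python3 -m inch '[[0,0,0,0],[0,0,0,0],[0,0,0,0],[0,0,0,0],[0,0,0,0],[0,0,0,0]]' 0 10
python3 - <<'E'
from h import *
p=shot('side','s9.png')
for t in('push_cap','wheel'):
  for m in spotter.masks_of(p,t):
    v,u=np.nonzero(m['region']);print(t,m['confidence'],m['rect'],u.mean(),v.mean())
for z in(.065,.070,.075): print(z,proj(p,[.4925,-.0495,z]),proj(p,[.4925,-.0495,z+.02]))
E
```

```text
time: 28.5
eef_pos: [0.4935, -0.0488, 0.1091]
tool_rot: [0.0, 0.707, 0.707, 0.001]
contact_force: [-0.3, -0.4, 0.2]
opening: 0.0565
grasp_force: 0.0
time: 29.1
eef_pos: [0.4926, -0.0491, 0.1076]
tool_rot: [-0.0, 0.707, 0.707, -0.0]
contact_force: [0.3, -0.3, 0.1]
opening: 0.0117
grasp_force: 0.0
push_cap 0.93 [306.3, 288.4, 327.5, 309.7] 314.7453987730061 298.1134969325153
wheel 0.81 [159.1, 169.8, 180.7, 183.9] 171.0084745762712 174.21610169491527
wheel 0.63 [242.7, 205.4, 258.0, 213.8] 250.36257309941521 208.59649122807016
0.065 [249.0625 204.3647] [248.9341 197.9754]
0.07 [249.0306 202.7764] [248.9017 196.3628]
0.075 [248.9985 201.1821] [248.8692 194.744 ]
```

```bash
python3 -m inch '[[-0.3,-0.3,3,0],[-0.3,-0.3,8,0],[-0.3,-0.3,13,0],[-0.3,-0.3,15,0],[-0.3,-0.3,15,0],[-0.3,-0.3,15,0]]' 0
python3 -m inch '[[0,0,0.7,0],[0,0,1.5,0],[0,0,1.5,0]]'
python3 -m inch '[[0,0,0.7,0],[0,0,1.5,0],[0,0,1.5,0]]'
```

```text
time: 29.85
eef_pos: [0.4924, -0.0494, 0.0927]
tool_rot: [-0.0, 0.707, 0.707, -0.0]
contact_force: [-0.6, 0.0, 0.2]
opening: 0.0005
grasp_force: 0.0
time: 30.15
eef_pos: [0.4924, -0.0493, 0.0911]
tool_rot: [-0.0, 0.707, 0.707, -0.0]
contact_force: [-0.0, 0.2, 0.5]
opening: 0.0007
grasp_force: 0.0
time: 30.45
eef_pos: [0.4924, -0.0493, 0.0896]
tool_rot: [-0.0, 0.707, 0.707, -0.0]
contact_force: [-0.6, -0.5, -0.3]
opening: 0.0007
grasp_force: 0.0
```

```bash
python3 -m inch '[[0,0,0.4,0],[0,0,0.8,0],[0,0,0.8,0]]' | sed -n '1,2p;4p'
python3 -m inch '[[0,0,0.4,0],[0,0,0.8,0],[0,0,0.8,0]]'| sed -n '1,2p;4p'
python3 -m inch '[[0,0,0.4,0],[0,0,0.8,0],[0,0,0.8,0]]'| sed -n '1,2p;4p'
```

```text
time: 30.75
eef_pos: [0.4924, -0.0493, 0.0889]
contact_force: [0.2, 0.4, 0.1]
time: 31.05
eef_pos: [0.4925, -0.0494, 0.0882]
contact_force: [0.7, -0.1, 2.1]
time: 31.35
eef_pos: [0.4929, -0.0493, 0.0877]
contact_force: [-2.4, 0.2, 10.6]
```

```bash
python3 -m inch '[[0,0,0.3,0],[0,0,0.3,0]]' | sed -n '1,2p;4p'
python3 -m inch '[[0,0,0.3,0],[0,0,0.3,0]]'| sed -n '1,2p;4p'
```

```text
time: 31.55
eef_pos: [0.493, -0.0493, 0.0875]
contact_force: [-2.3, 0.5, 15.0]
time: 31.75
eef_pos: [0.4931, -0.0493, 0.0874]
contact_force: [-3.3, 1.0, 18.6]
```

```bash
python3 -m inch '[[0,0,-3,0],[0,0,-15,0],[0,0,-45,0],[0,0,-80,0],[-20,0,-100,0],[-60,0,-110,0],[-100,0,-110,0],[-130,0,-110,0]]' | sed -n '1,2p;4p'
python3 -m inch '[[-40,0,0,0],[-70,0,0,0],[-70,0,0,0],[-70,0,0,0]]' | sed -n '1,2p;4p'
python3 - <<'E'
from h import *
for n in('side','top'):
  p=shot(n,n+'9.png')
  for t in('push_cap','wheel'):
    for m in spotter.masks_of(p,t):
      v,u=np.nonzero(m['region'])
      if abs(m['rect'][0]-250)<25:print(n,t,m['confidence'],m['rect'],u.mean(),v.mean())
  for z in(.0435,.067,.087): print(z,proj(p,[.4922,-.0495,z]))
  # column profile through the cap
  if n=='side': print(p['color'][188:218,249].mean(1).astype(int), p['color'][196:210,244:255].mean(2).astype(int))
E
```

```text
time: 32.55
eef_pos: [0.4923, -0.1814, 0.1979]
contact_force: [-0.1, 0.6, 0.9]
time: 32.95
eef_pos: [0.492, -0.25, 0.1971]
contact_force: [-0.3, 0.7, -0.1]
side push_cap 0.39 [243.1, 197.2, 252.7, 204.6] 249.43478260869566 200.8985507246377
side wheel 0.67 [243.2, 204.2, 258.0, 216.4] 249.69032258064516 208.76129032258063
0.0435 [249.1025 211.1473]
0.067 [248.953  203.7506]
0.087 [248.8237 197.3511]
[ 87  87  77  86 130 128 131 137 135 134 139 141 132 109 102 104  97 117
 129 154 129  86  74  61  55  57  48  31  13  89] [[ 97  98  89 107 129 135 122 105  95 121 144]
 [ 94 114 128 129 134 134 132 126 115 107 126]
 [ 98 132 146 142 140 139 137 135 127 103  99]
 [ 98 132 149 154 149 141 137 130 117  94  84]
 [105 127 134 144 142 132 122 106  88  75  80]
 [ 84 112 117 119 117 109 101  88  77  71  65]
 [ 78 103 114 111 108 102  94  85  78  71  66]
 [ 99 109 114 113 109 104  96  86  77  69  78]
 [121 125 119 111 106  97  88  81  79  81  95]
 [120 136 125 116 127 117 107 103  99  96  99]
 [134 153 148 140 142 129 118 112 104 114 116]
 [117 141 155 152 161 154 124 114 105 130 146]
 [ 97 119 133 132 146 129 100  99  87  96 104]
 [ 86  95  95  96  99  86  78  79  70  65  57]]
top wheel 0.59 [254.8, 198.5, 275.7, 215.7] 265.10555555555555 206.3
top wheel 0.38 [258.0, 202.7, 270.0, 209.4] 264.38461538461536 205.2923076923077
0.0435 [264.3004 206.4761]
0.067 [264.4633 205.4382]
0.087 [264.607  204.5225]
```

```bash
python3 - <<'E'
from h import *
print(r.finish_job())
E
```

```text
the job is handed in; nothing more can be done
None
```

The job is handed in at about 33 s of the 67 s: the wheel is on the stub axle, and the cap is pressed down until the force climbed from 9 N sliding to 18.6 N (about 9–10 N on the hub); I judged it home by feel, as the cameras only resolve about 3 mm, and the result wasn't reported back.

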